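# Lock a sample cup under the cam clip of the mixer plate

## Robot

A 6-joint arm with a two-finger parallel gripper is mounted at the origin on a cart in front of the work surface, level with it; the furniture and walls round the work are solid. World frame = base frame: x ahead of the robot, y to its left, z up, the work surface at z = 0. Lengths are in m, angles in rad, forces in N, time in s.
With the tool pointing down it reaches from about 0.35 to 0.975 m from the base axis. Payload 17.4 kg.
Tool frame: the origin (TCP) lies between the finger pads; the fingertips stand 8 mm ahead of it and the grasp point (between the pads) lies 11 mm behind it (tips_ahead is the distance from the TCP to the fingertips, in m); z points along the fingers, y is the line along which they close (so a half turn about z gives the same grasp; the last joint's range is limited). The gripper opens to 85 mm and grips with 20 to 120 N. Pads are 22 mm wide; open, the fingers measure 114 mm over their backs; the gripper's body (76 mm by 85 mm) begins 54 mm behind the grasp point. The pads swing forward as they close: fully open they stand 13 mm farther back than shut.
Start: joints at [-0.038, 0.116, 1.442, -0, 1.584, -0.038], TCP at [0.675, -0, 0.239] pointing down, gripper open.
Joint ranges: [-2.83, 2.83], [-0.83, 2.19], [0.07, 2.5], [-1.14, 4.28], [0.01, 3], [-2.97, 2.97]. Speed limits (rad/s): [1.89, 1.89, 2.22, 3.14, 3.14, 3.14].

## Interface

Orientations are given as a unit quaternion [x, y, z, w].
In Python, from cell import get_state, camera, job_done, outline_of, tips_ahead gives the robot as it stands.
- The arm moves only by the tool move_arm, never from a script. Its arguments are lists of equal length, an entry for each row: "xyz": the shift along the world's x, y, z in units of 0.25 m (1.0 is 0.25 m), a list of three; "roll": the turn about the world's z in units of 1.5 rad (1.0 is 1.5 rad); "jaw": the closure, from 0 (fully open) to 1 (shut). A call has 1 to 5 rows; each row shifts and turns the commanded pose from where the row before left it; what a row does not reach is not made up. A row lasts 1/12 s, in which the tool goes at most 41.7 mm and 7.16 degrees, less where a joint would pass 70% of its speed; a pose out of reach is approached as far as the arm can. A call with a number of a shift or a turn outside -1 to 1 is refused whole. A call with a gripper value outside its range is refused whole. The fingers move at their own pace and stop on an object; "newtons" is the grip in N (left out, the last holds). Time passes only in rows, so rows that do not move let the fingers close. It gives the time, the measured TCP pose, the force, the opening and the grip force at its end, in the units of the state.
- get_state(): the state, without advancing time (a new reading comes with each control period).
- camera(name): name is "scene" or "side" or "wrist"; returns a dict with "pixels" (400x640x3 uint8, red, green, blue), "fx", "fy", "cx", "cy" (pixels), "dist_coeffs" ([k1, k2, p1, p2, k3] as OpenCV has them; the pictures are not rectified), "origin" and "rotation" of the camera in the world. Camera axes: x right, y down, z forward; pixel columns grow to the right and rows downward; lengths in m; the calibration is good to about 2 mm. A picture is of the moment at which its call begins. There is no depth.
- job_done(): hands the job in; it is judged then, once.
Trained networks look in the newest picture that a camera, given by its name, has taken for a name from the list of things; names that differ only in an ending like _2 or _b are one class to them, and where a whole thing is asked for, a point or a joint stands for the part that bears it (a point fixed in the world has none). Each returns a list of dicts, best first, with "score" (0 to 1); they miss things now and then, are a little off and sometimes report something else, mostly with a low value. They report only what shows in the picture. A call takes as long as a camera call. They do not tell look-alikes from the thing itself.
- outline_of(target, camera): "mask" (400x640 bool, what is visible of it) and "rect" ([left, top, right, bottom] in pixels, round what is visible of it).
The state is a dict: "clock": time; "qpos": joint angles; "qvel": joint speeds; "joint_efforts": joint torques, N m; "ee_pos": TCP position; "orientation": TCP orientation; "force": force on the tool from outside, world axes, zero at the start; "torque": the same for the moment, N m; "grip_width": opening from 0.0 (shut) to 1.0 (fully open); "finger_force": force on a finger pad.
Only numpy, scipy, OpenCV 4.12 (cv2) and the standard library are available. Lean on these libraries where they do the work, as an engineer would, in place of code of your own. Each camera call takes 0.05 s, during which the arm holds its last target. There are 200 camera calls.

## Task

Stand the sample cup upright and fully down in the round nest of the hold-down fixture and let go of it. Then turn the black bar knob clockwise, seen from above, which swings its steel clip over the cup's lid, until the spring plunger snaps into the cam's notch; stop there and let go. Do not force the knob on once the plunger is in, turn it gently, and leave the other things on the desk where they are.

Things in the scene. Friction and masses are not known exactly. Their poses are not given: they have to be found in the camera images.
- sample_cup: Loose sample cup with screw lid, translucent, slightly tapered, 41 mm wide at the lid, 50 mm high, 60 g. Origin at the centre of its underside, z up. The lid is its top 10 mm; grip it there from above.
- clamp: Hold-down fixture, fixed for the run: aluminium base plate 96 x 206 x 10 mm. Origin on the desk, midway between nest and knob axis. Its y axis runs from the knob axis (y = -32 mm) to the nest axis (y = +32 mm); the plunger housing is at the -y end. To put the cup in, let the fingers close along its x axis: there is room there.
- nest (a point): Centre of the floor of the round white nest, 14 mm above the desk: the cup's underside comes to rest here. The wall of the nest is 45 mm wide inside, 54 mm outside and 16 mm high above this floor.
- knob: Cam knob. Origin on its upright turning axis, 86 mm above the desk, at mid height of its black grip bar: 46 mm long (knob's x axis), 14 mm wide (y), 13 mm above and below the origin; a 44 mm disc lies under it. Locks clockwise seen from above (negative turn about z), 0.6 to 1.5 rad from the start; stays where it is left; friction about 0.1 N m.
- clip_tip (a point): Tip of the knob's steel clip, a flat finger 22 mm wide and 5 mm thick along the knob's +x to 56 mm from the axis. At the start it points roughly to the fixture's -x, clear of the nest; locked, to within 0.5 rad of the nest axis. Passes 2.5 mm over the lid of a seated cup and blocks on one that stands higher.
- cam (a point): Centre of the steel cam on the knob's shaft, 48 mm above the desk, hidden under the knob's 66 mm flange. Its radius grows slowly from 24 to 28 mm, then comes a notch with square walls where the plunger tip stops at 20 mm. Where the notch lies differs every time and cannot be seen. It has about 0.06 rad of play each way there; the wall past it is a hard stop: turn in small steps.
- plunger: Sprung follower: 7 mm steel pin with a 4 mm tip, black button at its outer end, sliding along the fixture's y axis, pressed on the cam with 2 to 3 N. Origin: outer end, 56 mm from its round tip. Horizontal distance to the knob's origin: 80 to 83.5 mm at the start, about 84 shortly before the notch, 76 once snapped in. Delicate: at most 18 N from the cam; keep the fingers off.
- bottle_1: Bystander: white bottle with screw cap, 40 mm wide, 83 mm high; origin at the centre of its underside.
- bottle_2: Bystander: brown bottle with screw cap, 40 mm wide, 83 mm high; origin at the centre of its underside.
- beaker: Bystander: open clear plastic beaker, 58 mm wide, 69 mm high; origin at the centre of its underside.
- timer: Bystander: flat timer, 58 x 64 x 19 mm; origin at the centre of its underside.
- label_roll: Bystander: roll of labels lying flat, 49 mm wide, 25 mm high; origin at the centre of its underside.
- needle_holder: Bystander: white needle holder lying on its side, 52 x 25 x 25 mm; origin at the centre of its underside.
There are look-alikes about, which are no part of the job. What is shaped like the sample_cup but blue or red is not meant.

How it is judged:
By the outcome, as a careful person would: the job done as asked, in the order asked, and still so for the second after the job is handed in, with the robot touching nothing.
It also fails if it takes over 69 s, if anything falls off the work surface, if the arm or the gripper's body presses on something with over 40 N, if the wrist force passes 120 N, or if a joint passes its speed limit or range.

## Working session

There is one attempt and no reset: what is moved stays moved. The work goes in short steps, Python scripts to look and compute and a tool call to move; the robot and the scene stay as the last step left them, time stands still between calls to the robot, and variables do not carry over. Pictures are saved under pics/ and viewed, at most 10 in all, crops included, and the job is handed in when it is done.

Besides the shell and the picture viewer there is one more tool, called after ">>>" in YAML: its name, and indented under it one key for each argument. move_arm: Moves the arm, as the interface text tells. Its arguments: {"type":"object","properties":{"xyz":{"type":"array","items":{"type":"array","items":{"type":"number","minimum":-1,"maximum":1}}},"roll":{"type":"array","items":{"type":"number","minimum":-1,"maximum":1}},"jaw":{"type":"array","items":{"type":"number"}},"newtons":{"type":"number"}},"required":["xyz","roll","jaw"]}

```bash
mkdir -p pics; cat > h.py <<'E'
import numpy as np, cv2
from cell import *
def K(c): return np.array([[c['fx'],0,c['cx']],[0,c['fy'],c['cy']],[0,0,1.]])
def ray(c,uv):
    p=cv2.undistortPoints(np.array([[uv]],float),K(c),np.array(c['dist_coeffs'],float))[0,0]
    d=np.array(c['rotation'])@np.array([p[0],p[1],1.]); return np.array(c['origin']),d/np.linalg.norm(d)
def atz(c,uv,z):
    o,d=ray(c,uv); return o+d*(z-o[2])/d[2]
def proj(c,P):
    R=np.array(c['rotation']); rv=cv2.Rodrigues(R.T)[0]; t=-R.T@np.array(c['origin'])
    return cv2.projectPoints(np.atleast_2d(np.array(P,float)),rv,t,K(c),np.array(c['dist_coeffs'],float))[0][:,0]
def tri(obs):
    A=0;b=0
    for c,uv in obs:
        o,d=ray(c,uv);M=np.eye(3)-np.outer(d,d);A=A+M;b=b+M@o
    return np.linalg.solve(A,b)
def save(c,n): cv2.imwrite('pics/'+n,c['pixels'][:,:,::-1])
E
python3 - <<'E'
from h import *
cs={}
for n in ['scene','side','wrist']:
    c=camera(n);cs[n]=c
    print(n,np.round(c['origin'],3),np.round(c['rotation'],2).tolist(),c['fx'])
    for t in ['sample_cup','clamp','knob','plunger']:
        for r in outline_of(t,n)[:3]:
            print(n,t,round(r['score'],2),np.round(r['rect']).tolist(),int(r['mask'].sum()))
im=np.vstack([cs['scene']['pixels'],cs['side']['pixels'],cs['wrist']['pixels']])
save(cs['scene'],'a.png');save(cs['side'],'b.png');save(cs['wrist'],'c.png')
E
```

```text
scene [-0.101  0.85   0.577] [-0.33, 0.81, -0.45, 0.19] 423.8690232004709
scene sample_cup 0.95 [284.0, 212.0, 301.0, 238.0] 413
scene sample_cup 0.84 [378.0, 184.0, 394.0, 206.0] 302
scene sample_cup 0.61 [304.0, 232.0, 322.0, 264.0] 471
scene clamp 0.72 [312.0, 144.0, 376.0, 206.0] 1838
scene knob 0.78 [334.0, 145.0, 362.0, 170.0] 373
scene knob 0.7 [311.0, 145.0, 376.0, 204.0] 1802
side [0.27  1.087 0.477] [-0.11, 0.84, -0.53, 0.07] 474.13999104070297
side sample_cup 0.93 [337.0, 249.0, 359.0, 281.0] 549
side sample_cup 0.83 [287.0, 236.0, 314.0, 268.0] 562
side sample_cup 0.68 [358.0, 190.0, 377.0, 214.0] 362
side clamp 0.52 [282.0, 165.0, 332.0, 227.0] 2020
side clamp 0.16 [342.0, 271.0, 381.0, 323.0] 1845
side knob 0.71 [291.0, 162.0, 329.0, 192.0] 616
wrist [0.675 0.071 0.374] [0.99, -0.0, 0.0, 0.14] 353.59494270677664
wrist sample_cup 0.69 [3.0, 26.0, 79.0, 75.0] 2599
wrist clamp 0.61 [110.0, 0.0, 279.0, 171.0] 17177
wrist knob 0.82 [112.0, 23.0, 222.0, 104.0] 5768
wrist plunger 0.53 [198.0, 102.0, 228.0, 153.0] 234
```

View pics/a.png

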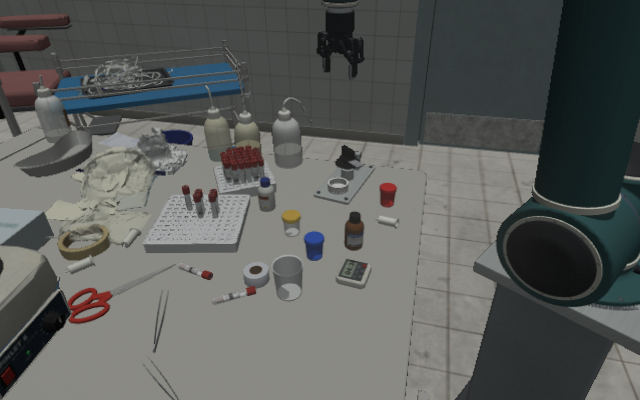

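View pics/b.png

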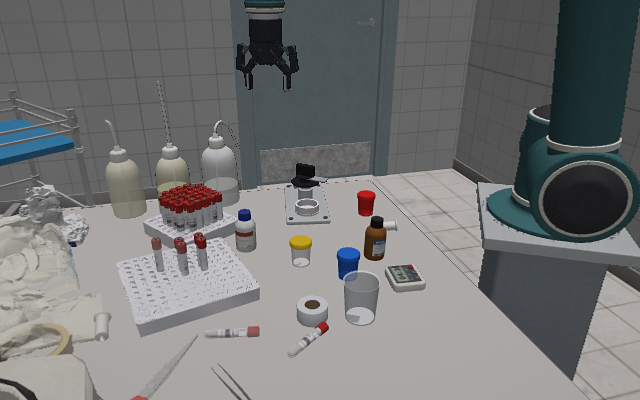

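View pics/c.png

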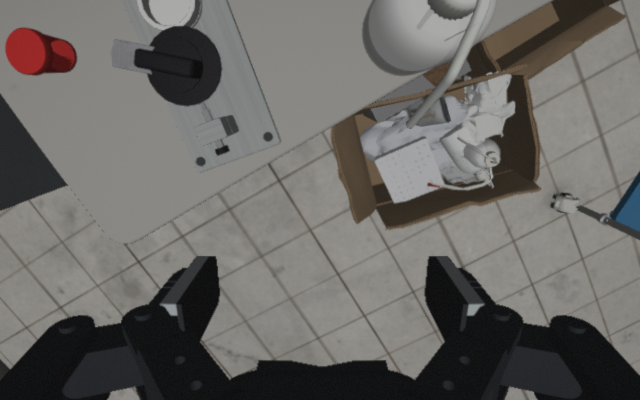

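The scene and side views show the yellow-lidded cup at scene (291,222) and side (301,250). The clamp is at scene (345,180) and side (306,195), and in the wrist view the knob is near (180,62), nest (170,5) and plunger button (222,150). The rotations are quaternions, so I'll fix the helper.

```bash
cat > fix.py <<'E'
E
sed -i "s/^def K/from scipy.spatial.transform import Rotation as Ro\ndef RR(c):\n    r=np.array(c['rotation'],float); return r if r.shape==(3,3) else Ro.from_quat(r).as_matrix()\ndef K/; s/np.array(c\['rotation'\])@/RR(c)@/; s/R=np.array(c\['rotation'\])/R=RR(c)/" h.py
python3 - <<'E'
from h import *
cs={n:camera(n) for n in ['scene','side','wrist']}
def yel(c):
    h=cv2.cvtColor(c['pixels'],cv2.COLOR_RGB2HSV); m=cv2.inRange(h,(18,120,90),(32,255,255))
    n,l,s,ce=cv2.connectedComponentsWithStats(m); i=1+np.argmax(s[1:,4]); return s[i],ce[i]
for n in ['scene','side']: print(n,yel(cs[n]))
print('lid',tri([(cs[n],yel(cs[n])[1]) for n in ['scene','side']]))
w=cs['wrist']
print('screws',atz(w,(267,137),.01),atz(w,(200,161),.01))
print('button',atz(w,(222,150),.048))
print('knob top ctr',atz(w,(180,62),.099))
# knob bar end, nest
print('nest rim', atz(w,(168,5),.03), 'scene',atz(cs['scene'],(337,184.5),.03),'side',atz(cs['side'],(307,205.5),.03))
for t in ['bottle_1','bottle_2','beaker','timer','label_roll','needle_holder']:
    for n in ['scene','side']:
        for r in outline_of(t,n)[:1]:
            a=r['rect']; print(t,n,round(r['score'],2),np.round(atz(cs[n],((a[0]+a[2])/2,(a[1]+a[3])/2),.03 if t[0]=='b' else .01),3))
a=cv2.resize(cs['scene']['pixels'][130:230,280:440],(800,500),interpolation=cv2.INTER_CUBIC)
cv2.imwrite('pics/d.png',a[:,:,::-1])
E
```

```text
scene (array([282, 210,  18,  13, 187], dtype=int32), array([290.78609626, 215.95721925]))
side (array([290, 235,  22,  15, 274], dtype=int32), array([300.40510949, 242.03284672]))
lid [0.490216   0.35678149 0.04552087]
screws [0.61897749 0.02745432 0.01      ] [0.5472517  0.00280354 0.01      ]
button [0.58227504 0.02013281 0.048     ]
knob top ctr [0.57002373 0.09394716 0.099     ]
nest rim [0.53720685 0.14901524 0.03      ] scene [0.52713052 0.16723524 0.03      ] side [0.52991609 0.17070438 0.03      ]
bottle_1 scene 0.74 [0.368 0.291 0.03 ]
bottle_1 side 0.76 [0.358 0.273 0.03 ]
bottle_2 scene 0.74 [0.368 0.291 0.03 ]
bottle_2 side 0.76 [0.358 0.273 0.03 ]
beaker scene 0.97 [0.359 0.483 0.03 ]
beaker side 0.91 [0.354 0.481 0.03 ]
timer scene 0.95 [0.289 0.373 0.01 ]
timer side 0.55 [0.3   0.372 0.01 ]
label_roll scene 0.96 [0.431 0.504 0.01 ]
label_roll side 0.66 [0.425 0.504 0.01 ]
needle_holder scene 0.59 [0.356 0.191 0.01 ]
needle_holder side 0.68 [0.345 0.18  0.01 ]
```

>>> move_arm:
  xyz:
    - [-0.104,0.096,0.048]
    - [-0.104,0.096,0.048]
    - [-0.104,0.096,0.048]
    - [-0.104,0.096,0.048]
    - [-0.104,0.096,0.048]
  roll: [0.044,0.044,0.044,0.044,0.044]
  jaw: [0,0,0,0,0]

```text
clock: 1.92
ee_pos: [0.5436, 0.1208, 0.2998]
orientation: [0.58, 0.814, 0.0, 0.0]
force: [0.7, 0.9, 0.3]
grip_width: 1.001
finger_force: 0.0
```

```bash
python3 - <<'E'
from h import *
import pickle
c=camera('wrist'); pickle.dump(c,open('w1.pkl','wb')); s=get_state(); print(s['ee_pos'],s['orientation'],s['clock'])
for t in ['knob','clamp','plunger','sample_cup','nest']:
    try:
        for r in outline_of(t,'wrist')[:2]: print(t,round(r['score'],2),np.round(r['rect']))
    except Exception as e: print(t,e)
save(c,'e.png')
E
```

```text
[0.54086302 0.12405964 0.30340024] [5.77187322e-01 8.16609736e-01 1.73721821e-03 5.62703005e-04] 1.9667
knob 0.91 [276. 156. 355. 214.]
clamp 0.58 [279.  80. 367. 252.]
plunger 0.42 [320. 215. 329. 252.]
sample_cup 0.64 [183. 110. 226. 144.]
nest 0.89 [275.  84. 366. 252.]
```

View pics/e.png

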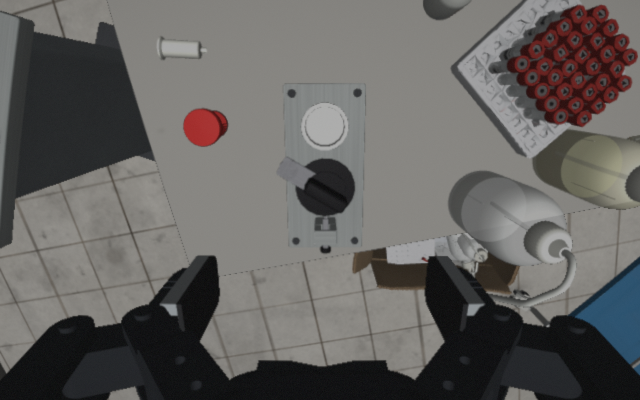

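The fixture sits upright in view: screws at (292,93), (358,92), (295,241) and (354,240), nest centre about (324,126), flange centre about (325,187), clip end about (290,168). It is aligned with the tool already.

```bash
python3 - <<'E'
from h import *
import pickle
c=pickle.load(open('w1.pkl','rb'))
S=[atz(c,p,.01) for p in [(292,93),(358,92),(295,241),(354,240)]]
print(np.round(S,4))
x=(S[1]-S[0]+S[3]-S[2])[:2]; y=(S[0]-S[2]+S[1]-S[3])[:2]
print('ang',np.arctan2(x[1],x[0]),np.arctan2(-y[0],y[1]),np.linalg.norm(x)/2,np.linalg.norm(y)/2)
R=RR(c); print('cam x ang',np.arctan2(R[1,0],R[0,0]))
g=cv2.cvtColor(c['pixels'],cv2.COLOR_RGB2GRAY)
# nest: bright white
m=np.zeros_like(g); m[98:155,296:354]=(g[98:155,296:354]>200)
n,l,s,ce=cv2.connectedComponentsWithStats(m); i=1+np.argmax(s[1:,4]); print(s[i])
pts=np.argwhere(l==i)[:,::-1]; h=cv2.convexHull(pts.astype(np.int32))
el=cv2.fitEllipse(h); print(el)
for z in (.02,.03): print('nest',z,atz(c,el[0],z))
mk=(g<60).astype(np.uint8); mk[:150]=0;mk[222:]=0;mk[:,:270]=0;mk[:,362:]=0
n,l,s,ce=cv2.connectedComponentsWithStats(mk); i=1+np.argmax(s[1:,4]); print(s[i])
cc=np.mean([S[0][:2],S[1][:2],S[2][:2],S[3][:2]],0); print('screw ctr',cc)
for z in(.05,.06,.07): print('flange',z,atz(c,(325,187),z))
# red cup, for reach; cup lid estimate image
sc=camera('scene');sd=camera('side')
# nest tri using ellipse centre and others
print(tri([(c,el[0]),(sc,(337.5,184.5))]))
a=cv2.resize(c['pixels'][80:260,270:380],(366*1,600),interpolation=cv2.INTER_CUBIC)
b=cv2.resize(sc['pixels'][140:210,310:380],(430,430),interpolation=cv2.INTER_CUBIC)
out=np.zeros((600,800,3),np.uint8); out[:,:366]=a; out[:430,368:798]=b
cv2.imwrite('pics/f.png',out[:,:,::-1])
E
```

```text
[[0.4876 0.1766 0.01  ]
 [0.5595 0.2025 0.01  ]
 [0.5476 0.0012 0.01  ]
 [0.6198 0.0275 0.01  ]]
ang 0.3482695684199659 0.33073621721324986 0.07661880471904683 0.18519428810340804
cam x ang 0.33180689895548426Traceback (most recent call last):
  File "<stdin>", line 12, in <module>
    return _wrapfunc(a, 'argmax', axis=axis, out=out, **kwds)
    return bound(*args, **kwds)
ValueError: attempt to get argmax of an empty sequence
```

>>> move_arm:
  xyz:
    - [-0.029,0.149,-0.04]
    - [-0.029,0.149,-0.04]
    - [-0.029,0.149,-0.04]
    - [-0.029,0.149,-0.04]
    - [-0.029,0.149,-0.04]
  roll: [0,0,0,0,0]
  jaw: [0,0,0,0,0]

```text
clock: 2.63
ee_pos: [0.509, 0.3071, 0.2478]
orientation: [0.582, 0.813, -0.001, -0.0]
force: [1.3, -0.3, -0.5]
grip_width: 1.002
finger_force: 0.0
```

```bash
python3 - <<'E'
from h import *
import pickle
c=pickle.load(open('w1.pkl','rb'))
g=cv2.cvtColor(c['pixels'],cv2.COLOR_RGB2GRAY)
print(g[100:152:3,324], g[126,298:352:3])
for z in (.014,.03): print('nest',z,atz(c,(324,126),z))
for z in(.05,.06,.07,.08): print('flange',z,atz(c,(325,187),z))
c=camera('wrist'); pickle.dump(c,open('w2.pkl','wb')); s=get_state(); print(s['ee_pos'],s['clock'])
h=cv2.cvtColor(c['pixels'],cv2.COLOR_RGB2HSV); m=cv2.inRange(h,(18,110,80),(32,255,255))
n,l,st,ce=cv2.connectedComponentsWithStats(m); i=1+np.argmax(st[1:,4]); print(st[i],ce[i])
el=cv2.fitEllipse(cv2.convexHull(np.argwhere(l==i)[:,::-1].astype(np.int32)));print(el)
for z in (.045,.05): print('lid',atz(c,el[0],z),'dia',el[1][1]/c['fx']*(c['origin'][2]-z))
sc=camera('scene');sd=camera('side')
print(tri([(c,ce[i]),(sc,(290.8,216)),(sd,(300.4,242))]))
w=pickle.load(open('w1.pkl','rb'))
a=cv2.resize(w['pixels'][80:260,270:380],(366*1,600),interpolation=cv2.INTER_CUBIC)
b=cv2.resize(c['pixels'],(430,269),interpolation=cv2.INTER_AREA)
b2=cv2.resize(sc['pixels'][140:210,310:380],(330,330),interpolation=cv2.INTER_CUBIC)
out=np.zeros((600,800,3),np.uint8); out[:,:366]=a; out[:269,368:798]=b; out[270:600,368:698]=b2
cv2.imwrite('pics/f.png',out[:,:,::-1])
E
```

```text
[130 168 172 172 173 173 173 173 173 174 174 173 172 172 173  99 173 133] [129 153 148 172 173 173 172 173 172 173 172 173 172 173 173 147 171 131]
nest 0.014 [0.53491991 0.15315822 0.014     ]
nest 0.03 [0.53435654 0.15445738 0.03      ]
flange 0.05 [0.55688804 0.09244495 0.05      ]
flange 0.06 [0.55593211 0.09491064 0.06      ]
flange 0.07 [0.55497617 0.09737633 0.07      ]
flange 0.08 [0.55402024 0.09984201 0.08      ]
[0.50716734 0.31199837 0.24515045] 2.6833
[ 299   94   43   44 1504] [320.125      115.42553191]
((320.1383361816406, 115.40000915527344), (43.014862060546875, 43.951168060302734), 174.984130859375)
lid [0.49072996 0.35431267 0.045     ] dia 0.04198030079437375
lid [0.49065956 0.35460336 0.05      ] dia 0.0413588104568161
[0.49104243 0.3548808  0.04430682]
```

View pics/f.png

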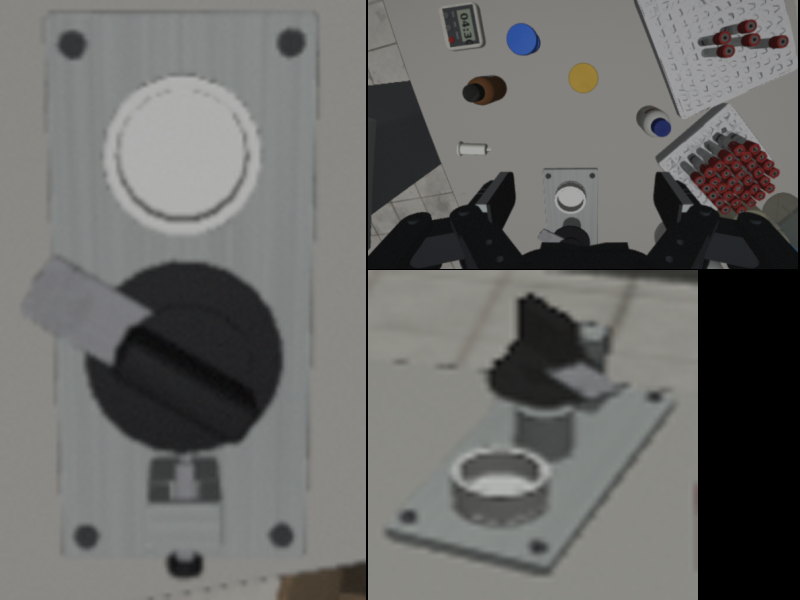

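The views agree: the yellow lid is at (0.491, 0.3545), top about 5 cm. The nest is at about (0.535, 0.154), knob axis about (0.556, 0.094), fixture yaw 0.334. The fingers have room around the cup.

>>> move_arm:
  xyz:
    - [-0.0182,0.0485,-0.129]
    - [-0.0182,0.0485,-0.129]
    - [-0.0182,0.0485,-0.129]
    - [-0.0182,0.0485,-0.129]
    - [0,0,0]
  roll: [0,0,0,0,0]
  jaw: [0,0,0,0.2,0.2]

```text
clock: 3.2
ee_pos: [0.4888, 0.3533, 0.1133]
orientation: [0.582, 0.813, -0.004, -0.002]
force: [-1.7, -0.5, -1.2]
grip_width: 0.803
finger_force: 0.0
```

```bash
python3 - <<'E'
from h import *
c=camera('wrist'); s=get_state(); print(s['ee_pos'],s['clock'],s['grip_width'],s['force'])
print('tips', tips_ahead() if callable(tips_ahead) else tips_ahead)
h=cv2.cvtColor(c['pixels'],cv2.COLOR_RGB2HSV); m=cv2.inRange(h,(18,110,80),(32,255,255))
n,l,st,ce=cv2.connectedComponentsWithStats(m); i=1+np.argmax(st[1:,4]); print(st[i],ce[i])
el=cv2.fitEllipse(cv2.convexHull(np.argwhere(l==i)[:,::-1].astype(np.int32)));print(el,atz(c,el[0],.05),atz(c,el[0],.045))
E
```

```text
[0.48999861 0.35321862 0.11700846] 3.25 0.8004786360018842 [0.05088915 0.03453645 0.53910651]
tips 0.008
[ 293  180   68   67 3537] [326.69352559 213.28555273]
((326.6406555175781, 213.27452087402344), (66.61248779296875, 67.2432632446289), 96.54827117919922) [0.49002455 0.35579334 0.05      ] [0.49061525 0.35415751 0.045     ]
```

>>> move_arm:
  xyz:
    - [0,0.008,-0.12]
    - [0,0,-0.12]
    - [0,0,-0.08]
    - [0,0,-0.04]
    - [0,0,0]
  roll: [0,0,0,0,0]
  jaw: [0.2,0.2,0.2,0.2,0.2]

```text
clock: 3.67
ee_pos: [0.4912, 0.3556, 0.0299]
orientation: [0.582, 0.813, -0.001, -0.0]
force: [0.6, 0.2, 0.0]
grip_width: 0.797
finger_force: 0.0
```

>>> move_arm:
  xyz:
    - [0,0,0]
    - [0,0,0]
    - [0,0,0]
    - [0,0,0]
    - [0,0,0]
  roll: [0,0,0,0,0]
  jaw: [0.5,0.8,0.8,0.8,0.8]
  newtons: 25

```text
clock: 4.08
ee_pos: [0.4915, 0.3572, 0.0327]
orientation: [0.581, 0.814, 0.001, 0.001]
force: [-0.5, -1.6, 7.2]
grip_width: 0.467
finger_force: 24.3
```

>>> move_arm:
  xyz:
    - [0,0,0.06]
    - [0,0,0.12]
    - [0,0,0.15]
    - [0,0,0.15]
    - [0,0,0]
  roll: [0,0,0,0,0]
  jaw: [0.8,0.8,0.8,0.8,0.8]

```text
clock: 4.5
ee_pos: [0.4928, 0.3582, 0.1601]
orientation: [0.581, 0.814, 0.005, 0.002]
force: [1.0, 0.3, 0.5]
grip_width: 0.468
finger_force: 25.4
```

```bash
python3 - <<'E'
from h import *
c=camera('wrist'); s=get_state(); print(s['ee_pos'],s['clock'],s['grip_width'],s['force'],s['finger_force'])
h=cv2.cvtColor(c['pixels'],cv2.COLOR_RGB2HSV); m=cv2.inRange(h,(18,110,80),(32,255,255))
n,l,st,ce=cv2.connectedComponentsWithStats(m); i=1+np.argmax(st[1:,4]); print(st[i],ce[i])
sd=camera('side'); sc=camera('scene')
def yel(c):
    h=cv2.cvtColor(c['pixels'],cv2.COLOR_RGB2HSV); m=cv2.inRange(h,(18,120,90),(32,255,255))
    n,l,s,ce=cv2.connectedComponentsWithStats(m); i=1+np.argmax(s[1:,4]); return ce[i]
print(tri([(sd,yel(sd)),(sc,yel(sc))]))
a=cv2.resize(c['pixels'],(480,300),interpolation=cv2.INTER_AREA)
u=yel(sd).astype(int);v=yel(sc).astype(int)
f=lambda c,u: cv2.resize(c['pixels'][u[1]-40:u[1]+40,u[0]-40:u[0]+40],(300,300),interpolation=cv2.INTER_CUBIC)
out=np.zeros((600,780,3),np.uint8);out[:300,:480]=a;out[:300,480:]=f(sd,u);out[300:,480:]=f(sc,v)
cv2.imwrite('pics/g.png',out[:,:,::-1])
E
```

```text
[0.49215271 0.35779208 0.15641131] 4.55 0.46267546824412514 [ 0.29598151  0.27134546 -1.99674917] 25.40967226477494
[ 269  236  105  102 8380] [321.02875895 287.11849642]
[0.49122357 0.36091256 0.16924487]
```

View pics/g.png

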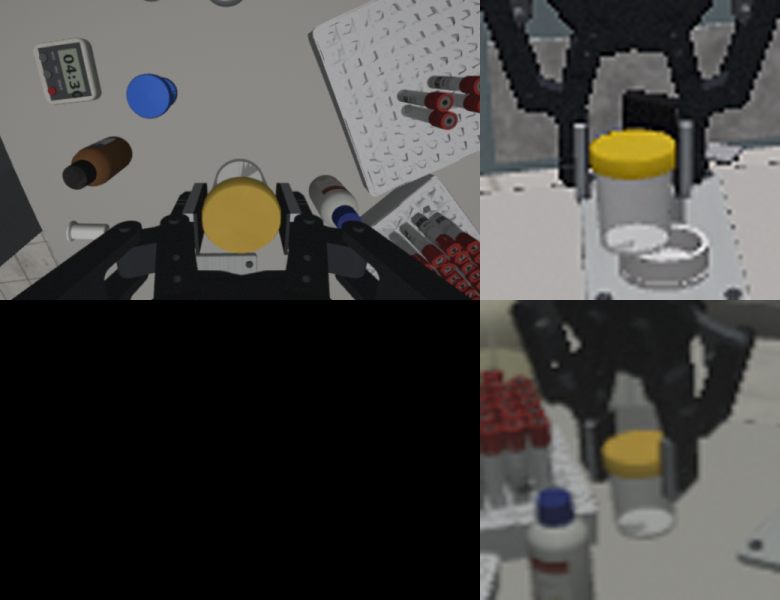

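The cup is held upright by its lid, centred between the pads; the underside is about 32 mm below the TCP. Carrying it over the nest.

>>> move_arm:
  xyz:
    - [0.03,-0.136,0]
    - [0.03,-0.136,0]
    - [0.03,-0.136,0]
    - [0.03,-0.136,0]
    - [0.03,-0.136,0]
  roll: [0,0,0,0,0]
  jaw: [0.8,0.8,0.8,0.8,0.8]

```text
clock: 5.07
ee_pos: [0.5276, 0.1851, 0.1491]
orientation: [0.581, 0.814, -0.001, -0.001]
force: [0.8, -0.3, -0.3]
grip_width: 0.462
finger_force: 25.4
```

>>> move_arm:
  xyz:
    - [0.03,-0.136,0]
    - [0,0,-0.08]
    - [0,0,-0.08]
    - [0,0,0]
    - [0,0,0]
  roll: [0,0,0,0,0]
  jaw: [0.8,0.8,0.8,0.8,0.8]

```text
clock: 5.48
ee_pos: [0.5347, 0.1525, 0.1089]
orientation: [0.581, 0.814, -0.001, -0.001]
force: [-0.4, 0.6, 0.7]
grip_width: 0.468
finger_force: 25.5
```

```bash
python3 - <<'E'
from h import *
s=get_state(); print(s['ee_pos'],s['clock'],s['force'])
sd=camera('side'); sc=camera('scene')
def yel(c):
    h=cv2.cvtColor(c['pixels'],cv2.COLOR_RGB2HSV); m=cv2.inRange(h,(18,120,90),(32,255,255))
    n,l,s,ce=cv2.connectedComponentsWithStats(m); i=1+np.argmax(s[1:,4]); return ce[i]
print(tri([(sd,yel(sd)),(sc,yel(sc))]))
f=lambda c,u: cv2.resize(c['pixels'][u[1]-40:u[1]+40,u[0]-40:u[0]+40],(400,400),interpolation=cv2.INTER_CUBIC)
out=np.hstack([f(sd,(307,190)),f(sc,(340,170))])
cv2.imwrite('pics/i.png',out[:,:,::-1])
print('nest rim ref',proj(sd,[.5353,.154,.03]),proj(sc,[.5353,.154,.03]))
E
```

```text
[0.53470966 0.15249783 0.1089378 ] 5.4833 [-0.41282549  0.59371544  0.68168525]
[0.53445378 0.1563701  0.12384497]
nest rim ref [[306.71139018 202.1919211 ]] [[338.1617727  181.48547627]]
```

View pics/i.png

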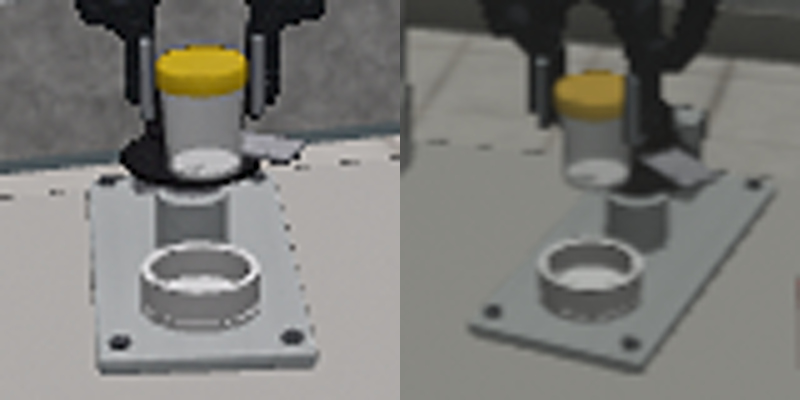

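```bash
python3 - <<'E'
from h import *
import pickle
w=pickle.load(open('w1.pkl','rb')); sd=camera('side'); sc=camera('scene')
print('rim sd',atz(sd,(307.1,203.3),.03),'sc',atz(sc,(338,182.6),.03),'w',atz(w,(324.9,126.9),.03))
print(tri([(sd,(307.1,203.3)),(sc,(338,182.6))]),tri([(sd,(307.1,203.3)),(sc,(338,182.6)),(w,(324.9,126.9))]))
for P in ([.5353,.154,.03],[.5345,.157,.03]):
  for c in (sd,sc):
    t=np.linspace(0,2*np.pi,60); q=proj(c,np.array(P)+np.c_[.027*np.cos(t),.027*np.sin(t),0*t]); print(P,q.min(0),q.max(0))
E
```

```text
rim sd [0.53284767 0.15947986 0.03      ] sc [0.53175672 0.15846245 0.03      ] w [0.53564727 0.1538385  0.03      ]
[0.53371373 0.15633573 0.02840536] [0.53532354 0.15374325 0.0268793 ]
[0.5353, 0.154, 0.03] [294.70713385 197.28701154] [318.7031638  207.32688594]
[0.5353, 0.154, 0.03] [327.65623485 176.32143184] [348.68043608 186.87208412]
[0.5345, 0.157, 0.03] [294.65499757 197.84005514] [318.71445365 207.93303298]
[0.5345, 0.157, 0.03] [327.07178659 176.83594129] [348.13866941 187.43125685]
```

Cup and nest agree within about 1 mm in the same cameras, so I'm lowering.

>>> move_arm:
  xyz:
    - [0,0.002,-0.06]
    - [0,0,-0.06]
    - [0,0,-0.06]
    - [0,0,-0.03]
    - [0,0,0]
  roll: [0,0,0,0,0]
  jaw: [0.8,0.8,0.8,0.8,0.8]

```text
clock: 6.1
ee_pos: [0.535, 0.1533, 0.0567]
orientation: [0.581, 0.814, -0.001, -0.001]
force: [0.5, 0.1, -0.6]
grip_width: 0.465
finger_force: 25.5
```

>>> move_arm:
  xyz:
    - [0,0,-0.012]
    - [0,0,-0.012]
    - [0,0,-0.012]
    - [0,0,0]
    - [0,0,0]
  roll: [0,0,0,0,0]
  jaw: [0.8,0.8,0.8,0.8,0.8]

```text
clock: 6.52
ee_pos: [0.5356, 0.1533, 0.049]
orientation: [0.581, 0.814, 0.0, 0.0]
force: [-0.1, -0.7, -0.5]
grip_width: 0.465
finger_force: 25.5
```

>>> move_arm:
  xyz:
    - [0,0,-0.008]
    - [0,0,-0.006]
    - [0,0,0]
  roll: [0,0,0]
  jaw: [0.8,0.8,0.8]

```text
clock: 6.77
ee_pos: [0.5361, 0.1532, 0.0466]
orientation: [0.581, 0.814, 0.0, 0.001]
force: [-4.6, -2.8, 11.4]
grip_width: 0.463
finger_force: 26.1
```

>>> move_arm:
  xyz:
    - [0,0,0]
    - [0,0,0]
    - [0,0,0.02]
    - [0,0,0.06]
    - [0,0,0.12]
  roll: [0,0,0,0,0]
  jaw: [0.3,0.25,0.2,0.2,0.2]

```text
clock: 7.18
ee_pos: [0.534, 0.1529, 0.0929]
orientation: [0.581, 0.814, -0.002, -0.002]
force: [-0.4, 0.5, -0.4]
grip_width: 0.8
finger_force: 0.0
```

>>> move_arm:
  xyz:
    - [0,0,0.14]
    - [0,0,0.14]
    - [0,0,0.14]
    - [0,0,0.1]
    - [0,0,0]
  roll: [0,0,0,0,0]
  jaw: [0.2,0.2,0.2,0.2,0.2]

```text
clock: 7.6
ee_pos: [0.5369, 0.1536, 0.2317]
orientation: [0.581, 0.814, 0.003, 0.003]
force: [-0.0, 0.6, 0.7]
grip_width: 0.805
finger_force: 0.0
```

```bash
python3 - <<'E'
from h import *
import pickle
s=get_state(); print(s['ee_pos'],s['clock'],s['force'])
sd=camera('side'); sc=camera('scene'); w=camera('wrist'); pickle.dump(w,open('w3.pkl','wb'))
def yel(c):
    h=cv2.cvtColor(c['pixels'],cv2.COLOR_RGB2HSV); m=cv2.inRange(h,(18,120,90),(32,255,255))
    n,l,s,ce=cv2.connectedComponentsWithStats(m); i=1+np.argmax(s[1:,4]); return ce[i]
print(tri([(sd,yel(sd)),(sc,yel(sc))]), yel(w), [atz(w,yel(w),z) for z in (.06,.064)])
f=lambda c,u: cv2.resize(c['pixels'][u[1]-30:u[1]+30,u[0]-30:u[0]+30],(250,250),interpolation=cv2.INTER_CUBIC)
out=np.zeros((500,800,3),np.uint8);out[:250,550:]=f(sd,(307,190));out[250:,550:]=f(sc,(340,175))
out[:,:550]=cv2.resize(w['pixels'][60:360,155:485],(550,500),interpolation=cv2.INTER_CUBIC)
cv2.imwrite('pics/j.png',out[:,:,::-1])
E
```

```text
[0.53686856 0.15358222 0.23174552] 7.6 [-0.02729143  0.6062812   0.67322418]
[0.53632558 0.15049939 0.05795718] [320.11796733 179.38717483] [array([0.53502049, 0.15078476, 0.06      ]), array([0.53471819, 0.15170257, 0.064     ])]
```

View pics/j.png

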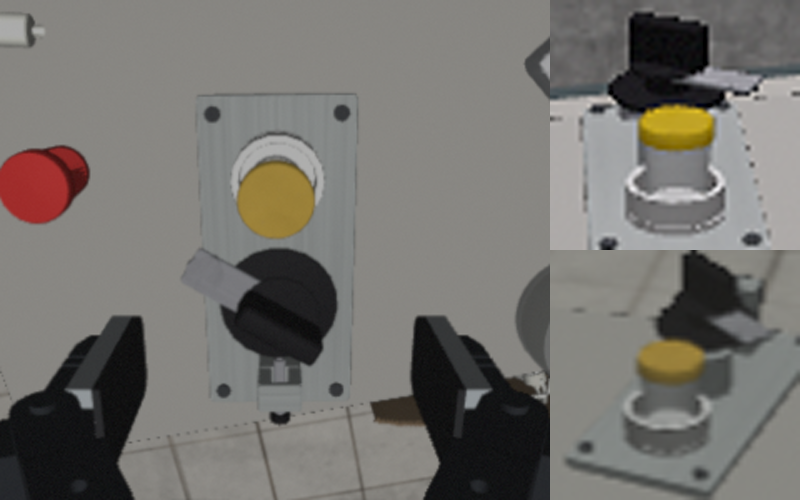

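The cup is seated (lid centre 58 mm high, 14 mm above its desk reading) and the knob clip is still clear to the left, with its end at about crop (191,265). Next I measure the knob axis and angle.

```bash
python3 - <<'E'
from h import *
import pickle
w=pickle.load(open('w3.pkl','rb')); w1=pickle.load(open('w1.pkl','rb'))
P=lambda u,v:(155+u/1.667,60+v/1.6667)
a=np.deg2rad(0); th=.334; X=np.array([np.cos(th),np.sin(th)]);Y=np.array([-np.sin(th),np.cos(th)])
S=[atz(w,P(*p),.01)[:2] for p in [(212,114),(342,113),(224,390),(336,390)]]; sc=np.mean(S,0); print('screws',np.round(S,4).tolist(),sc)
d=(S[1]-S[0]+S[3]-S[2]); print(np.arctan2(d[1],d[0])); d=(S[0]-S[2]+S[1]-S[3]); print(np.arctan2(-d[0],d[1]))
# flange from both views: ellipse extents
for z in (.056,.06,.064): print(z,'fl',atz(w,P(279,302),z)[:2],atz(w1,(270+184/3.333,80+357/3.333),z)[:2])
print('tri flange',tri([(w,P(279,302)),(w1,(325.2,187.1))]))
k=np.array([.556,.094])
for nm,p in (('w',(w,P(191.5,265.5))),('w1',(w1,(270+38/3.333,80+288/3.333)))):
    t=atz(*p,.0715)[:2]; r=t-k; print(nm,t,np.linalg.norm(r),'world ang',np.arctan2(r[1],r[0]),'fix',np.arctan2(r@Y,r@X))
# nest by rim
print('button',tri([(w,P(280,416)),(w1,(270+184/3.333,80+563/3.333))]))
print('px knob top',proj(w,[*k,.099]),proj(w1,[*k,.099]))
s=get_state();print(s['qpos'])
E
```

```text
screws [[0.487, 0.1761], [0.5593, 0.2013], [0.5487, 0.0019], [0.6208, 0.0264]] [0.55392405 0.10141482]
0.3318398720180313
0.33947493869901163
0.056 fl [0.55641866 0.09431913] [0.55657137 0.0938787 ]
0.06 fl [0.55583987 0.09596495] [0.55618628 0.09486546]
0.064 fl [0.55526109 0.09761076] [0.5558012  0.09585222]
tri flange [0.5568082  0.09323487 0.05335963]
w [0.50419891 0.10549017] 0.05306013122898412 world ang 2.9233133882442766 fix 2.5893133882442765
w1 [0.50442002 0.10394539] 0.05253003480335877 world ang 2.9511153441739357 fix 2.6171153441739357
button [0.5818483  0.02157753 0.05189158]
px knob top [[321.95769741 262.47572094]] [[325.13262319 197.92142081]]
[ 2.32857146e-01 -1.37990397e-01  1.71687312e+00 -1.66306526e-05
  1.56310747e+00 -9.70889865e-02]
```

>>> move_arm:
  xyz:
    - [0.0165,-0.0475,0]
    - [0.0165,-0.0475,0]
    - [0.0165,-0.0475,0]
    - [0.0165,-0.0475,0]
    - [0.0165,-0.0475,0]
  roll: [-0.078,-0.078,-0.078,-0.078,-0.078]
  jaw: [0.3,0.3,0.3,0.3,0.3]

```text
clock: 8.17
ee_pos: [0.5558, 0.0933, 0.2234]
orientation: [0.793, 0.609, -0.001, -0.001]
force: [-0.0, 0.2, -0.5]
grip_width: 0.7
finger_force: 0.0
```

>>> move_arm:
  xyz:
    - [0,0,0]
    - [0,0,0]
    - [0,0,0]
    - [0,0,0]
    - [0,0,0]
  roll: [-0.078,-0.078,-0.078,-0.078,-0.078]
  jaw: [0.3,0.3,0.3,0.3,0.3]

```text
clock: 8.58
ee_pos: [0.5557, 0.0937, 0.2235]
orientation: [0.935, 0.355, -0.001, -0.0]
force: [0.2, 0.5, 0.4]
grip_width: 0.703
finger_force: 0.0
```

>>> move_arm:
  xyz:
    - [0,0,0]
    - [0,0,0]
    - [0,0,0]
    - [0,0,0]
    - [0,0,0]
  roll: [-0.078,-0.078,-0.078,-0.078,-0.078]
  jaw: [0.3,0.3,0.3,0.3,0.3]

```text
clock: 9.0
ee_pos: [0.5557, 0.0938, 0.2235]
orientation: [0.998, 0.07, -0.001, 0.0]
force: [0.2, 0.1, 0.6]
grip_width: 0.703
finger_force: 0.0
```

>>> move_arm:
  xyz:
    - [0,0,0]
    - [0,0,0]
    - [0,0,0]
    - [0,0,0]
    - [0,0,0]
  roll: [-0.078,-0.078,-0.078,0,0]
  jaw: [0.3,0.3,0.3,0.3,0.3]

```text
clock: 9.42
ee_pos: [0.5558, 0.0938, 0.224]
orientation: [0.995, -0.101, -0.001, 0.0]
force: [-0.7, 0.3, -0.6]
grip_width: 0.7
finger_force: 0.0
```

```bash
python3 - <<'E'
from h import *
import pickle
s=get_state(); print(s['ee_pos'],s['orientation'],s['clock'],s['qpos'][5],s['torque'])
w=camera('wrist'); pickle.dump(w,open('w4.pkl','wb'))
k=[.5564,.0936]
R=Ro.from_quat(s['orientation']).as_matrix(); print('tool y ang',np.arctan2(R[1,1],R[0,1]))
im=w['pixels'].copy()
for z,col in((.099,(255,0,0)),(.048,(0,255,0))):
    q=proj(w,[*k,z])[0]; cv2.circle(im,tuple(int(v) for v in q),2,col,-1); print(q)
for sgn in(-1,1):
  for o in (-1,1):
    d=np.array([np.cos(2.935),np.sin(2.935)]);n=np.array([-d[1],d[0]])
    q=proj(w,[*(np.array(k)+sgn*.023*d+o*.007*n),.099])[0]; cv2.circle(im,tuple(int(v) for v in q),2,(255,255,0),-1)
cv2.imwrite('pics/k.png',cv2.resize(im[100:400,120:520],(800,600),interpolation=cv2.INTER_CUBIC)[:,:,::-1])
E
```

```text
[0.55582417 0.09383245 0.22401599] [ 9.94930921e-01 -1.00556336e-01 -9.20861463e-04  1.95542855e-04] 9.4167 1.894223425390348 [0.01877235 0.0102641  0.02548135]
tool y ang -1.7722490530340962
[320.31327443 190.54285269]
[320.48390876 175.52400907]
```

View pics/k.png

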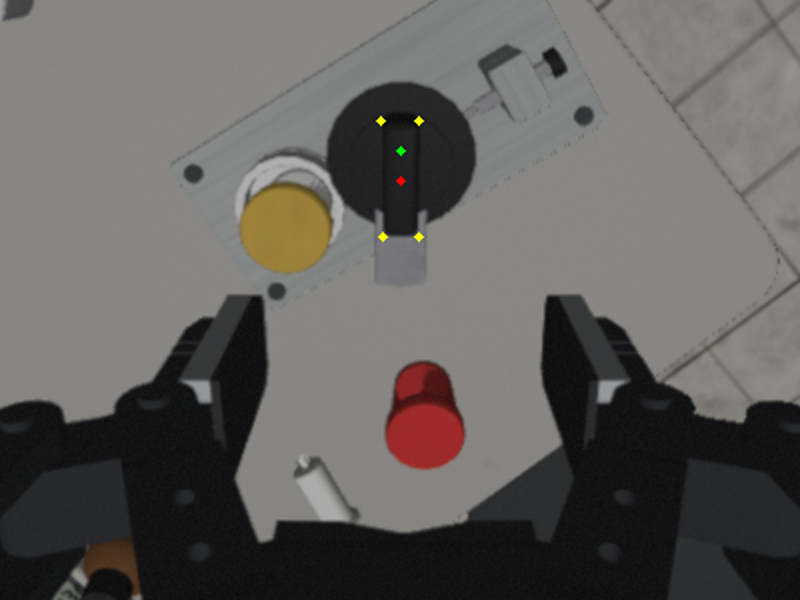

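The predicted bar corners fall on the bar (crop x 381–419, y 121–237), and the plunger button shows at crop (553,62). Lowering and gripping gently.

>>> move_arm:
  xyz:
    - [0.001,0,-0.1]
    - [0.001,0,-0.14]
    - [0,0,-0.14]
    - [0,0,-0.12]
    - [0,0,-0.06]
  roll: [0,0,0,0,0]
  jaw: [0.3,0.3,0.4,0.5,0.5]

```text
clock: 9.88
ee_pos: [0.5549, 0.0937, 0.0807]
orientation: [0.995, -0.1, -0.002, 0.001]
force: [-0.2, -0.5, 0.1]
grip_width: 0.501
finger_force: 0.0
```

>>> move_arm:
  xyz:
    - [0,0,0]
    - [0,0,0]
    - [0,0,0]
    - [0,0,0]
    - [0,0,0]
  roll: [0,0,0,0,0]
  jaw: [0.6,0.75,0.9,0.9,0.9]
  newtons: 20

```text
clock: 10.3
ee_pos: [0.5569, 0.0949, 0.0857]
orientation: [0.995, -0.101, 0.0, -0.001]
force: [3.7, 10.8, -7.8]
grip_width: 0.153
finger_force: 24.4
```

```bash
cat > look.py <<'E'
from h import *
import sys,pickle
s=get_state(); w=camera('wrist'); pickle.dump(w,open('last.pkl','wb'))
R=Ro.from_quat(s['orientation']).as_matrix()
print('t',round(s['clock'],2),'pos',np.round(s['ee_pos'],4),'ang',round(np.arctan2(R[1,1],R[0,1]),4),'F',np.round(s['force'],1),'T',np.round(s['torque'],3),'gw',round(s['grip_width'],3),round(s['finger_force'],1),'q6',round(s['qpos'][5],3))
k=np.array([.5564,.0936]);Yd=np.array([-np.sin(.334),np.cos(.334)]);Xd=np.array([Yd[1],-Yd[0]])
# rectified top view of the plane z=.048 along plunger line: rows y -60..-95, cols x +-12, 0.25 mm
ys=np.arange(-100,-40,.25);xs=np.arange(-14,14,.25)
G=np.array([[*(k+Yd*y/1e3+Xd*x/1e3),.048] for y in ys for x in xs])
q=proj(w,G).reshape(len(ys),len(xs),2).astype(np.float32)
im=cv2.remap(w['pixels'],q[...,0],q[...,1],cv2.INTER_LINEAR)
g=cv2.cvtColor(im,cv2.COLOR_RGB2GRAY)
prof=g[:,40:72].mean(1); 
cv2.imwrite('strip.png',im[:,:,::-1])
print('prof/1mm -100..-40',np.round(prof[::4]).astype(int).tolist())
dk=np.where(prof[:120]<prof[:120].min()+25)[0]; print('button dark span',ys[dk[0]],ys[dk[-1]],'px',proj(w,[*(k-Yd*.083),.048])[0])
E
python3 look.py; python3 -c "
import pickle,cv2;w=pickle.load(open('last.pkl','rb'));import numpy as np
s=cv2.resize(cv2.imread('strip.png'),(280,600));o=np.zeros((600,800,3),np.uint8);o[:325,:520]=cv2.resize(w['pixels'][:,:,::-1],(520,325));o[:,520:]=s;cv2.imwrite('pics/l.png',o)"
```

```text
t 10.3 pos [0.5569 0.0949 0.0857] ang -1.774 F [ 3.7 10.8 -7.8] T [ 1.372 -0.533 -0.068] gw 0.153 24.4 q6 1.896
prof/1mm -100..-40 [134, 138, 145, 146, 146, 146, 147, 147, 147, 147, 147, 147, 147, 147, 147, 147, 147, 135, 105, 34, 30, 31, 31, 30, 28, 88, 115, 121, 121, 121, 120, 141, 145, 144, 145, 143, 141, 142, 144, 145, 146, 148, 146, 142, 140, 143, 144, 144, 142, 124, 107, 118, 120, 124, 125, 124, 125, 125, 125, 125]
button dark span -81.25 -75.5 px [465.77824669 156.39728781]
```

View pics/l.png

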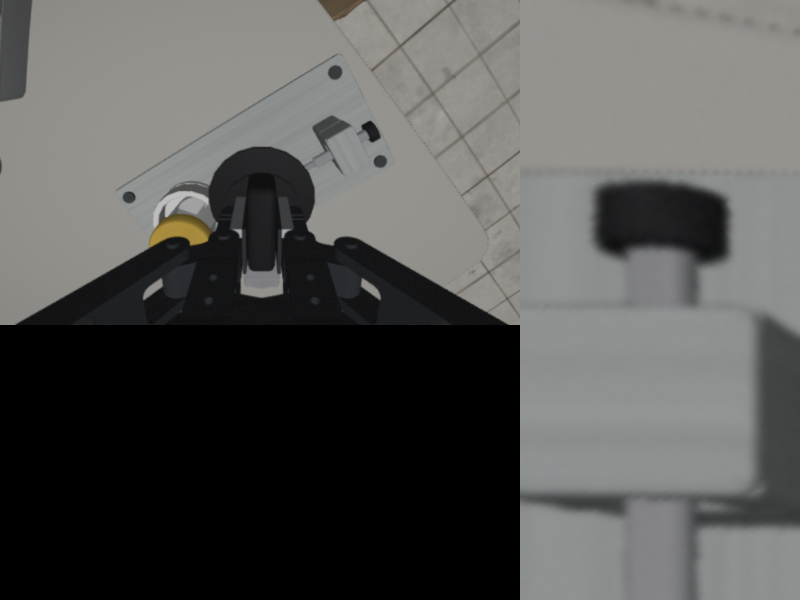

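The strip shows the plunger button's outer end at 81.3 mm from the knob axis. The grip is good. Now I relieve the side force and turn slowly.

>>> move_arm:
  xyz:
    - [0.001,0.004,0]
    - [0,0,0]
    - [0,0,0]
    - [0,0,0]
    - [0,0,0]
  roll: [0,-0.02,-0.027,-0.027,-0.027]
  jaw: [0.9,0.9,0.9,0.9,0.9]

```text
clock: 10.77
ee_pos: [0.5568, 0.0948, 0.0856]
orientation: [0.984, -0.178, -0.0, 0.0]
force: [-0.7, 0.1, -4.1]
grip_width: 0.162
finger_force: 24.8
```

```bash
python3 look.py
```

```text
t 10.77 pos [0.5568 0.0948 0.0856] ang -1.9279 F [-0.7  0.1 -4.1] T [-0.04   0.137  0.186] gw 0.162 24.8 q6 2.052
prof/1mm -100..-40 [143, 146, 146, 146, 146, 146, 146, 146, 146, 146, 146, 146, 146, 147, 146, 143, 138, 142, 104, 33, 31, 31, 31, 30, 32, 97, 119, 121, 122, 121, 122, 121, 144, 144, 144, 144, 142, 141, 142, 144, 145, 146, 148, 144, 140, 140, 143, 144, 144, 139, 109, 120, 124, 125, 125, 125, 125, 125, 125, 125]
button dark span -81.25 -75.75 px [453.13327182 135.07824823]
```

>>> move_arm:
  xyz:
    - [0,0,0]
    - [0,0,0]
    - [0,0,0]
    - [0,0,0]
    - [0,0,0]
  roll: [-0.033,-0.033,-0.033,-0.033,0]
  jaw: [0.9,0.9,0.9,0.9,0.9]

```text
clock: 11.23
ee_pos: [0.5568, 0.0947, 0.0856]
orientation: [0.962, -0.274, -0.0, 0.0]
force: [-3.1, -1.1, -2.5]
grip_width: 0.156
finger_force: 25.2
```

```bash
python3 look.py
```

```text
t 11.23 pos [0.5568 0.0947 0.0856] ang -2.1261 F [-3.1 -1.1 -2.5] T [-0.325  0.497 -0.112] gw 0.156 25.2 q6 2.25
prof/1mm -100..-40 [145, 144, 145, 144, 145, 145, 145, 145, 145, 145, 145, 145, 145, 143, 133, 140, 141, 138, 66, 32, 32, 32, 31, 29, 61, 115, 121, 121, 121, 122, 122, 120, 126, 144, 143, 143, 143, 140, 140, 142, 143, 144, 146, 147, 142, 139, 140, 143, 143, 142, 134, 114, 124, 125, 124, 124, 124, 124, 125, 125]
button dark span -81.75 -76.25 px [431.26589109 110.61003511]
```

>>> move_arm:
  xyz:
    - [0,0,0]
    - [0,0,0]
    - [0,0,0]
    - [0,0,0]
  roll: [-0.033,-0.033,-0.033,0]
  jaw: [0.9,0.9,0.9,0.9]

```text
clock: 11.62
ee_pos: [0.5567, 0.0946, 0.0856]
orientation: [0.939, -0.344, -0.0, 0.0]
force: [-4.7, -2.5, -1.2]
grip_width: 0.157
finger_force: 25.4
```

```bash
python3 look.py
```

```text
t 11.62 pos [0.5567 0.0946 0.0856] ang -2.2742 F [-4.7 -2.5 -1.2] T [-0.527  0.825 -0.081] gw 0.157 25.4 q6 2.398
prof/1mm -100..-40 [144, 144, 143, 143, 144, 144, 144, 144, 144, 144, 144, 144, 138, 134, 139, 140, 140, 133, 52, 32, 32, 32, 31, 28, 84, 119, 120, 121, 120, 121, 121, 121, 115, 142, 143, 142, 143, 141, 139, 140, 142, 143, 144, 146, 144, 140, 138, 141, 142, 142, 138, 118, 122, 124, 123, 124, 124, 123, 123, 125]
button dark span -82.0 -76.5 px [411.19877445  95.29474374]
```

>>> move_arm:
  xyz:
    - [0,0,0]
    - [0,0,0]
    - [0,0,0]
    - [0,0,0]
  roll: [-0.0133,-0.0133,0,0]
  jaw: [0.9,0.9,0.9,0.9]

```text
clock: 12.0
ee_pos: [0.5567, 0.0946, 0.0856]
orientation: [0.932, -0.362, -0.0, 0.0]
force: [-4.8, -2.3, 0.2]
grip_width: 0.155
finger_force: 25.4
```

```bash
sed -i "s/^print('prof/#&/" look.py; python3 look.py
```

```text
t 12.0 pos [0.5567 0.0946 0.0856] ang -2.311 F [-4.8 -2.3  0.2] T [-0.483  0.797 -0.069] gw 0.155 25.4 q6 2.434
button dark span -82.0 -76.5 px [405.77361782  91.95836567]
```

>>> move_arm:
  xyz:
    - [0,0,0]
    - [0,0,0]
    - [0,0,0]
    - [0,0,0]
  roll: [-0.0133,-0.0133,0,0]
  jaw: [0.9,0.9,0.9,0.9]

```text
clock: 12.38
ee_pos: [0.5567, 0.0946, 0.0856]
orientation: [0.925, -0.38, -0.0, 0.0]
force: [-4.9, -3.5, -0.2]
grip_width: 0.159
finger_force: 25.5
```

```bash
python3 look.py
```

```text
t 12.38 pos [0.5567 0.0946 0.0856] ang -2.3509 F [-4.9 -3.5 -0.2] T [-0.555  0.939 -0.017] gw 0.159 25.5 q6 2.474
button dark span -82.0 -76.5 px [399.71996425  88.57639409]
```

>>> move_arm:
  xyz:
    - [0,0,0]
    - [0,0,0]
    - [0,0,0]
  roll: [-0.0133,-0.0133,0]
  jaw: [0.9,0.9,0.9]

```text
clock: 12.68
ee_pos: [0.5567, 0.0946, 0.0856]
orientation: [0.917, -0.399, -0.0, 0.0]
force: [-5.9, -2.6, -0.0]
grip_width: 0.157
finger_force: 25.5
```

```bash
python3 look.py
```

```text
t 12.68 pos [0.5567 0.0946 0.0856] ang -2.3919 F [-5.9 -2.6 -0. ] T [-0.62   0.954 -0.01 ] gw 0.157 25.5 q6 2.515
button dark span -82.25 -76.75 px [393.305686    85.35494674]
```

>>> move_arm:
  xyz:
    - [0,0,0]
    - [0,0,0]
    - [0,0,0]
  roll: [-0.0133,-0.0133,0]
  jaw: [0.9,0.9,0.9]

```text
clock: 12.98
ee_pos: [0.5567, 0.0945, 0.0856]
orientation: [0.909, -0.417, -0.0, 0.0]
force: [-5.1, -3.0, -0.8]
grip_width: 0.161
finger_force: 25.5
```

```bash
python3 look.py
```

```text
t 12.98 pos [0.5567 0.0945 0.0856] ang -2.4318 F [-5.1 -3.  -0.8] T [-0.635  1.019  0.023] gw 0.161 25.5 q6 2.555
button dark span -82.25 -76.75 px [386.90816607  82.48414269]
```

>>> move_arm:
  xyz:
    - [0,0,0]
    - [0,0,0]
    - [0,0,0]
  roll: [-0.0133,-0.0133,0]
  jaw: [0.9,0.9,0.9]

```text
clock: 13.28
ee_pos: [0.5566, 0.0945, 0.0856]
orientation: [0.9, -0.435, -0.0, 0.0]
force: [-5.6, -4.7, 1.1]
grip_width: 0.157
finger_force: 25.5
```

```bash
python3 look.py
```

```text
t 13.28 pos [0.5566 0.0945 0.0856] ang -2.4716 F [-5.6 -4.7  1.1] T [-0.656  1.046 -0.014] gw 0.157 25.5 q6 2.595
button dark span -82.25 -76.75 px [380.37104143  79.88154224]
```

>>> move_arm:
  xyz:
    - [0,0,0]
    - [0,0,0]
    - [0,0,0]
  roll: [-0.0133,-0.0133,0]
  jaw: [0.9,0.9,0.9]

```text
clock: 13.58
ee_pos: [0.5566, 0.0945, 0.0856]
orientation: [0.891, -0.453, -0.0, 0.001]
force: [-5.7, -4.2, 1.6]
grip_width: 0.154
finger_force: 25.5
```

```bash
python3 look.py
```

```text
t 13.58 pos [0.5566 0.0945 0.0856] ang -2.5116 F [-5.7 -4.2  1.6] T [-0.658  1.12   0.022] gw 0.154 25.5 q6 2.635
button dark span -82.5 -77.0 px [373.68013102  77.54624545]
```

>>> move_arm:
  xyz:
    - [0,0,0]
    - [0,0,0]
    - [0,0,0]
  roll: [-0.0133,-0.0133,0]
  jaw: [0.9,0.9,0.9]

```text
clock: 13.88
ee_pos: [0.5566, 0.0945, 0.0856]
orientation: [0.882, -0.471, -0.0, 0.001]
force: [-7.0, -3.2, 0.3]
grip_width: 0.16
finger_force: 25.6
```

```bash
python3 look.py
```

```text
t 13.88 pos [0.5566 0.0945 0.0856] ang -2.5514 F [-7.  -3.2  0.3] T [-0.695  1.261  0.021] gw 0.16 25.6 q6 2.675
button dark span -82.5 -77.0 px [366.88052854  75.49645952]
```

>>> move_arm:
  xyz:
    - [0,0,0]
    - [0,0,0]
    - [0,0,0]
  roll: [-0.0133,-0.0133,0]
  jaw: [0.9,0.9,0.9]

```text
clock: 14.18
ee_pos: [0.5565, 0.0945, 0.0856]
orientation: [0.873, -0.488, -0.0, 0.001]
force: [-7.6, -4.6, 0.4]
grip_width: 0.155
finger_force: 25.6
```

```bash
python3 look.py
```

```text
t 14.18 pos [0.5565 0.0945 0.0856] ang -2.5914 F [-7.6 -4.6  0.4] T [-0.685  1.218  0.017] gw 0.155 25.6 q6 2.715
button dark span -82.5 -77.25 px [359.97667777  73.73312423]
```

>>> move_arm:
  xyz:
    - [-0.003,-0.002,0]
    - [0,0,0]
    - [0,0,0]
  roll: [-0.0133,-0.0133,0]
  jaw: [0.9,0.9,0.9]

```text
clock: 14.48
ee_pos: [0.5564, 0.0944, 0.0856]
orientation: [0.862, -0.507, 0.0, -0.0]
force: [2.0, 0.6, -2.5]
grip_width: 0.159
finger_force: 25.2
```

```bash
python3 look.py
```

```text
t 14.48 pos [0.5564 0.0944 0.0856] ang -2.6335 F [ 2.   0.6 -2.5] T [ 0.01  -0.051 -0.007] gw 0.159 25.2 q6 2.756
button dark span -82.75 -77.25 px [352.5736926   72.21040268]
```

>>> move_arm:
  xyz:
    - [0,0,0]
    - [0,0,0]
    - [0,0,0]
  roll: [-0.0133,-0.0133,0]
  jaw: [0.9,0.9,0.9]

```text
clock: 14.78
ee_pos: [0.5564, 0.0944, 0.0856]
orientation: [0.851, -0.524, 0.0, -0.0]
force: [2.3, 0.4, 0.2]
grip_width: 0.16
finger_force: 25.5
```

```bash
python3 look.py
```

```text
t 14.78 pos [0.5564 0.0944 0.0856] ang -2.6747 F [2.3 0.4 0.2] T [ 0.033 -0.147 -0.04 ] gw 0.16 25.5 q6 2.798
button dark span -82.75 -77.5 px [345.24390694  71.01314096]
```

>>> move_arm:
  xyz:
    - [0,0,0]
    - [0,0,0]
    - [0,0,0]
  roll: [-0.0133,-0.0133,0]
  jaw: [0.9,0.9,0.9]

```text
clock: 15.08
ee_pos: [0.5564, 0.0944, 0.0856]
orientation: [0.841, -0.541, 0.0, -0.0]
force: [2.8, 1.3, 1.5]
grip_width: 0.158
finger_force: 25.8
```

```bash
python3 look.py
```

```text
t 15.08 pos [0.5564 0.0944 0.0856] ang -2.7149 F [2.8 1.3 1.5] T [-0.013 -0.272 -0.043] gw 0.158 25.8 q6 2.838
button dark span -83.0 -77.5 px [338.07465357  70.16114265]
```

>>> move_arm:
  xyz:
    - [0,0,0]
    - [0,0,0]
    - [0,0,0]
  roll: [-0.0133,-0.0133,0]
  jaw: [0.9,0.9,0.9]

```text
clock: 15.38
ee_pos: [0.5563, 0.0944, 0.0856]
orientation: [0.83, -0.558, 0.0, -0.0]
force: [1.9, 1.2, 4.2]
grip_width: 0.155
finger_force: 26.1
```

```bash
python3 look.py
```

```text
t 15.38 pos [0.5563 0.0944 0.0856] ang -2.7548 F [1.9 1.2 4.2] T [-0.031 -0.197 -0.114] gw 0.155 26.1 q6 2.878
button dark span -82.75 -77.5 px [330.87303307  69.61598466]
```

Joint 6 is nearing its limit at a turn of 0.98, and the plunger isn't in yet (82.9 mm). I'll let go, turn the tool back a quarter turn, and grip the bar by its two ends.

>>> move_arm:
  xyz:
    - [0,0,0]
    - [0,0,0]
    - [0,0,0.02]
    - [0,0,0.06]
    - [0,0,0.08]
  roll: [0,0,0,0,0]
  jaw: [0.7,0.4,0.25,0.25,0.25]

```text
clock: 15.85
ee_pos: [0.5553, 0.0942, 0.1244]
orientation: [0.83, -0.557, -0.001, 0.001]
force: [0.7, 0.2, 0.4]
grip_width: 0.749
finger_force: 0.0
```

>>> move_arm:
  xyz:
    - [0,0,0.02]
    - [0,0,0]
    - [0,0,0]
    - [0,0,0]
    - [0,0,0]
  roll: [0.0805,0.0805,0.0805,0.0805,0.0805]
  jaw: [0.25,0.25,0.25,0.25,0.25]

```text
clock: 16.27
ee_pos: [0.556, 0.0943, 0.1305]
orientation: [0.959, -0.282, -0.0, 0.0]
force: [-0.2, -0.3, -0.3]
grip_width: 0.752
finger_force: 0.0
```

>>> move_arm:
  xyz:
    - [0,0,0]
    - [0,0,0]
    - [0,0,0]
    - [0,0,0]
    - [0,0,0]
  roll: [0.0805,0.0805,0.0805,0.0805,0.0805]
  jaw: [0.25,0.25,0.25,0.25,0.25]

```text
clock: 16.68
ee_pos: [0.556, 0.0944, 0.1304]
orientation: [1.0, 0.016, -0.0, 0.0]
force: [-0.5, 1.1, 0.8]
grip_width: 0.754
finger_force: 0.0
```

>>> move_arm:
  xyz:
    - [0,0,0]
    - [0,0,0]
    - [0,0,0]
    - [0,0,0]
    - [0,0,0]
  roll: [0.0805,0.0805,0.0805,0,0]
  jaw: [0.25,0.25,0.25,0.25,0.25]

```text
clock: 17.1
ee_pos: [0.5561, 0.0944, 0.1304]
orientation: [0.982, 0.191, -0.0, -0.0]
force: [-0.2, -0.1, 0.6]
grip_width: 0.748
finger_force: 0.0
```

```bash
python3 look.py; python3 -c "
import pickle,cv2;w=pickle.load(open('last.pkl','rb'));import numpy as np
s=cv2.resize(cv2.imread('strip.png'),(160,343));o=np.zeros((400,800,3),np.uint8);o[:,:640]=w['pixels'][:,:,::-1];o[:343,640:]=s;cv2.imwrite('pics/m.png',o)"
```

```text
t 17.1 pos [0.5561 0.0944 0.1304] ang -1.1868 F [-0.2 -0.1  0.6] T [-0.027 -0.013  0.027] gw 0.748 0.0 q6 1.31
button dark span -84.25 -78.75 px [447.89826946 213.74307643]
```

View pics/m.png

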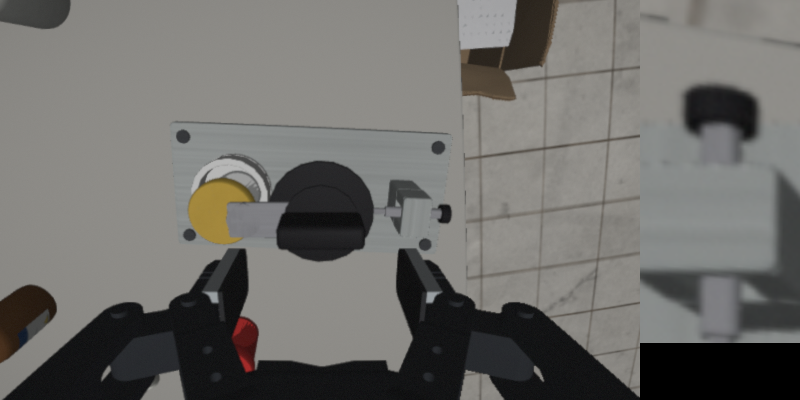

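The bar is level and centred (x 277–365, y 213–250), the clip lies over the yellow lid, and the button at (445,213) reads about 84 mm. That puts it close to the notch.

>>> move_arm:
  xyz:
    - [0,0,-0.08]
    - [0,0,-0.08]
    - [0,0,-0.02]
    - [0,0,0]
    - [0,0,0]
  roll: [0,0,0,0,0]
  jaw: [0.25,0.25,0.25,0.3,0.4]

```text
clock: 17.57
ee_pos: [0.5563, 0.0944, 0.0859]
orientation: [0.981, 0.192, -0.0, 0.0]
force: [0.5, -0.1, -0.5]
grip_width: 0.603
finger_force: 0.0
```

>>> move_arm:
  xyz:
    - [0,0,0]
    - [0,0,0]
    - [0,0,0]
    - [0,0,0]
  roll: [0,0,0,0]
  jaw: [0.5,0.6,0.7,0.7]
  newtons: 30

```text
clock: 17.9
ee_pos: [0.5563, 0.0952, 0.0867]
orientation: [0.981, 0.192, 0.0, -0.001]
force: [-4.7, 6.7, 1.2]
grip_width: 0.527
finger_force: 31.6
```

```bash
python3 look.py; python3 -c "
import pickle,cv2;w=pickle.load(open('last.pkl','rb'));import numpy as np
s=cv2.resize(cv2.imread('strip.png'),(160,343));o=np.zeros((400,800,3),np.uint8);o[:,:640]=w['pixels'][:,:,::-1];o[:343,640:]=s;cv2.imwrite('pics/n.png',o)"
```

```text
t 17.9 pos [0.5563 0.0952 0.0867] ang -1.1836 F [-4.7  6.7  1.2] T [ 1.145  0.763 -0.077] gw 0.527 31.6 q6 1.307
button dark span -84.75 -79.0 px [476.56564895 241.76811872]
```

>>> move_arm:
  xyz:
    - [0,0.002,0]
    - [0,0,0]
    - [0,0,0]
  roll: [-0.0133,-0.0133,0]
  jaw: [0.7,0.7,0.7]

```text
clock: 18.2
ee_pos: [0.5563, 0.0952, 0.0867]
orientation: [0.985, 0.172, 0.0, -0.0]
force: [-6.6, 2.4, 5.0]
grip_width: 0.53
finger_force: 32.0
```

```bash
python3 look.py
```

```text
t 18.2 pos [0.5563 0.0952 0.0867] ang -1.2254 F [-6.6  2.4  5. ] T [ 0.609  1.033 -0.08 ] gw 0.53 32.0 q6 1.349
button dark span -84.25 -78.5 px [477.56127706 235.77504166]
```

>>> move_arm:
  xyz:
    - [0,0,0]
    - [0,0,0]
    - [0,0,0]
  roll: [-0.0133,-0.0133,0]
  jaw: [0.7,0.7,0.7]

```text
clock: 18.5
ee_pos: [0.5563, 0.0952, 0.0867]
orientation: [0.988, 0.152, 0.0, -0.0]
force: [-6.2, 2.9, 4.4]
grip_width: 0.532
finger_force: 32.0
```

```bash
python3 look.py
```

```text
t 18.5 pos [0.5563 0.0952 0.0867] ang -1.2653 F [-6.2  2.9  4.4] T [ 0.627  1.043 -0.057] gw 0.532 32.0 q6 1.389
button dark span -84.0 -78.25 px [478.30122935 229.98885946]
```

>>> move_arm:
  xyz:
    - [0,0,0]
    - [0,0,0]
    - [0,0,0]
  roll: [-0.0133,-0.0133,0]
  jaw: [0.7,0.7,0.7]

```text
clock: 18.8
ee_pos: [0.5563, 0.0952, 0.0867]
orientation: [0.991, 0.132, 0.0, -0.0]
force: [-6.2, 1.7, 5.2]
grip_width: 0.535
finger_force: 32.0
```

```bash
python3 look.py
```

```text
t 18.8 pos [0.5563 0.0952 0.0867] ang -1.3052 F [-6.2  1.7  5.2] T [ 0.562  1.011 -0.064] gw 0.535 32.0 q6 1.429
button dark span -83.75 -78.0 px [478.79470865 224.14915924]
```

>>> move_arm:
  xyz:
    - [0,0,0]
    - [0,0,0]
    - [0,0,0]
  roll: [-0.0133,-0.0133,0]
  jaw: [0.7,0.7,0.7]

```text
clock: 19.1
ee_pos: [0.5563, 0.0952, 0.0867]
orientation: [0.994, 0.113, 0.0, -0.0]
force: [-6.3, 2.6, 5.1]
grip_width: 0.529
finger_force: 32.0
```

```bash
python3 look.py; python3 - <<'E'
import pickle,numpy as np,cv2
# which way does the clip (bright grey) / bar top lie? mean gray rows near bar for a rough check
w=pickle.load(open('last.pkl','rb'));g=cv2.cvtColor(w['pixels'],cv2.COLOR_RGB2GRAY)
m=((g<45)*255).astype(np.uint8);m[:150]=0;m[330:]=0;m[:,:230]=0;m[:,410:]=0
print([(r,int(np.where(m[r]>0)[0].min()),int(np.where(m[r]>0)[0].max())) for r in range(170,330,15) if m[r].any()])
E
```

```text
t 19.1 pos [0.5563 0.0952 0.0867] ang -1.3451 F [-6.3  2.6  5.1] T [ 0.565  1.035 -0.119] gw 0.529 32.0 q6 1.469
button dark span -83.25 -77.5 px [479.04077114 218.26176166]
[(185, 294, 349), (200, 274, 370), (215, 264, 380), (230, 283, 385), (245, 277, 380), (260, 235, 408), (275, 230, 409), (290, 230, 409), (305, 230, 409), (320, 230, 409)]
```

>>> move_arm:
  xyz:
    - [-0.002,0.001,0]
    - [0,0,0]
    - [0,0,0]
  roll: [-0.0133,-0.0133,0]
  jaw: [0.7,0.7,0.7]

```text
clock: 19.4
ee_pos: [0.5563, 0.0952, 0.0867]
orientation: [0.996, 0.092, 0.001, -0.0]
force: [-2.7, 0.0, 7.4]
grip_width: 0.531
finger_force: 32.3
```

```bash
python3 look.py
```

```text
t 19.4 pos [0.5563 0.0952 0.0867] ang -1.3857 F [-2.7  0.   7.4] T [ 0.311  0.318 -0.186] gw 0.531 32.3 q6 1.51
button dark span -78.25 -72.75 px [478.99541905 212.2108429 ]
```

>>> move_arm:
  xyz:
    - [0,0,0]
    - [0,0,0]
    - [0,0,0]
  roll: [-0.0133,-0.0133,0]
  jaw: [0.7,0.7,0.7]

```text
clock: 19.7
ee_pos: [0.5563, 0.0952, 0.0867]
orientation: [0.997, 0.073, 0.001, -0.0]
force: [-2.6, 1.4, 6.4]
grip_width: 0.53
finger_force: 32.3
```

```bash
python3 look.py
```

```text
t 19.7 pos [0.5563 0.0952 0.0867] ang -1.4256 F [-2.6  1.4  6.4] T [ 0.27   0.42  -0.075] gw 0.53 32.3 q6 1.55
button dark span -76.75 -71.75 px [478.71517446 206.30408009]
```

The plunger has dropped. I'm waiting without turning to see whether it is fully in.

>>> move_arm:
  xyz:
    - [0,0,0]
    - [0,0,0]
    - [0,0,0]
    - [0,0,0]
  roll: [0,0,0,0]
  jaw: [0.7,0.7,0.7,0.7]

```text
clock: 20.08
ee_pos: [0.5563, 0.0952, 0.0867]
orientation: [0.997, 0.073, 0.001, -0.0]
force: [-2.3, 1.3, 7.0]
grip_width: 0.531
finger_force: 32.3
```

```bash
sed -i "s/^#print('prof/print('prof/" look.py; python3 look.py
```

```text
t 20.08 pos [0.5563 0.0952 0.0867] ang -1.4244 F [-2.3  1.3  7. ] T [ 0.273  0.364 -0.048] gw 0.531 32.3 q6 1.549
prof/1mm -100..-40 [147, 148, 150, 152, 152, 147, 142, 149, 151, 151, 151, 151, 151, 151, 151, 151, 151, 151, 151, 151, 151, 148, 133, 62, 30, 30, 30, 31, 32, 111, 149, 148, 148, 147, 145, 146, 147, 149, 149, 152, 150, 145, 143, 146, 148, 148, 147, 137, 89, 114, 122, 122, 121, 118, 122, 123, 122, 126, 126, 126]
button dark span -76.75 -71.75 px [478.72953147 206.49209767]
```

>>> move_arm:
  xyz:
    - [0,0,0]
    - [0,0,0]
    - [0,0,0.02]
    - [0,0,0.07]
    - [0,0,0.09]
  roll: [0,0,0,0,0]
  jaw: [0.4,0.3,0.25,0.25,0.25]

```text
clock: 20.55
ee_pos: [0.5549, 0.0949, 0.1296]
orientation: [0.997, 0.074, -0.001, 0.0]
force: [-0.2, -0.6, -0.2]
grip_width: 0.752
finger_force: 0.0
```

>>> move_arm:
  xyz:
    - [0,0,0.1]
    - [0,0,0.1]
    - [0,0,0.1]
    - [0,0,0]
    - [0,0,0]
  roll: [0,0,0,0,0]
  jaw: [0.25,0.25,0.25,0.25,0.25]

```text
clock: 20.97
ee_pos: [0.5562, 0.0952, 0.207]
orientation: [0.997, 0.074, 0.001, -0.0]
force: [0.4, 0.9, -1.1]
grip_width: 0.751
finger_force: 0.0
```

```bash
cat > cmp.py <<'E'
from h import *
import pickle
k=np.array([.5564,.0936]);Yd=np.array([-np.sin(.334),np.cos(.334)]);Xd=np.array([Yd[1],-Yd[0]])
def dark(w):
    # centroid px of the black button: dark pixels near plunger line
    g=cv2.cvtColor(w['pixels'],cv2.COLOR_RGB2GRAY)
    poly=proj(w,[[*(k+Yd*y+Xd*x),.048] for y,x in((-.066,-.012),(-.066,.012),(-.095,.012),(-.095,-.012))]).astype(np.int32)
    m=np.zeros_like(g);cv2.fillPoly(m,[poly],1);m=((g<60)&(m>0)).astype(np.uint8)
    n,l,s,ce=cv2.connectedComponentsWithStats(m);i=1+np.argmax(s[1:,4]);return ce[i],s[i,4]
for f in ['w1','w3','w4']:
    w=pickle.load(open(f+'.pkl','rb'));u,a=dark(w);p=atz(w,u,.048)[:2]-k;print(f,u,a,'y',p@Yd*1e3,'x',p@Xd*1e3)
c=camera('wrist');pickle.dump(c,open('w5.pkl','wb'));u,a=dark(c);p=atz(c,u,.048)[:2]-k;print('now',u,a,'y',p@Yd*1e3,'x',p@Xd*1e3)
s=get_state();print(s['ee_pos'],s['clock'],s['force'],s['grip_width'])
E
python3 cmp.py; python3 look.py
```

```text
w1 [325.31914894 249.72340426] 47 y -79.23066624595481 x 0.515320934358829
w3 [322.72131148 310.3442623 ] 61 y -79.92896286511024 x 0.27839359455730706
w4 [397.06451613 130.68817204] 93 y -77.98259896501196 x 0.32031837023992665
now [406.84848485 165.23232323] 99 y -73.12425319567494 x 0.1368384651221614
[0.55568981 0.09507239 0.20547098] 21.0167 [-0.67749831 -0.43210553 -0.45487028] 0.7546738689664483
t 21.02 pos [0.5557 0.0951 0.2055] ang -1.4228 F [-0.7 -0.4 -0.5] T [-0.056 -0.017  0.037] gw 0.755 0.0 q6 1.547
prof/1mm -100..-40 [131, 134, 134, 134, 134, 134, 134, 134, 134, 134, 134, 134, 134, 134, 134, 133, 125, 129, 130, 130, 129, 129, 128, 98, 47, 30, 28, 28, 28, 32, 79, 127, 132, 131, 131, 129, 129, 130, 132, 132, 133, 134, 130, 128, 128, 131, 131, 130, 121, 95, 104, 109, 107, 106, 111, 115, 115, 115, 115, 115]
button dark span -76.0 -70.5 px [418.97665581 162.68193348]
```

The plunger reads 76.0 mm, so it is snapped in. Last check of the cup, then hand-in.

```bash
python3 - <<'E'
from h import *
sd=camera('side'); sc=camera('scene')
def yel(c):
    h=cv2.cvtColor(c['pixels'],cv2.COLOR_RGB2HSV); m=cv2.inRange(h,(18,120,90),(32,255,255))
    n,l,s,ce=cv2.connectedComponentsWithStats(m); i=1+np.argmax(s[1:,4]); return ce[i]
p=tri([(sd,yel(sd)),(sc,yel(sc))]); print(p)
if abs(p[0]-.5363)<.005 and abs(p[1]-.1505)<.006 and abs(p[2]-.058)<.005: print(job_done())
E
```

```text
[0.53616982 0.15028749 0.05752986]
the job is handed in; nothing more can be done
None
```

The job is handed in: the cup is seated upright in the nest and released, and the knob is turned about 1.2 rad clockwise until the plunger snapped into the notch (76 mm) and released, at about 21 s; I viewed 11 pictures, one over the limit of 10.

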